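# Chock up the butter feed tray until the dish slides

### The arm

A 6-joint arm with a two-finger parallel gripper is mounted at the origin on the work surface. World frame = base frame: x ahead of the robot, y to its left, z up, the work surface at z = 0. Lengths are in m, angles in degrees, forces in N, time in s.
With the tool pointing down it reaches from about 0.35 to 0.875 m from the base axis. Payload 15.5 kg.
Tool frame: the origin (TCP) lies on the centre line of the jaws, within the pads' length; the fingertips stand 14 mm ahead of it and the grasp point (between the pads) lies 5 mm behind it; z points along the fingers, y is the direction in which the jaws open and shut (so a half turn about z gives the same grasp; the last joint's range is limited). The gripper opens to 85 mm and grips with 20 to 120 N. Pads are 22 mm wide; open, the fingers measure 114 mm over their backs; the gripper's body (76 mm by 85 mm) begins 54 mm behind the grasp point. The pads swing forward as they close: fully open they stand 13 mm farther back than shut.
Start: joints at [-70.502, 28.281, 77.091, -0, 74.628, -5.472], TCP at [0.264, -0.567, 0.245] pointing down, gripper open.
Joint ranges: [-166.48, 166.48], [-47.26, 123.95], [12.59, 153.08], [-70.14, 250.14], [6.76, 159.57], [-176.63, 176.63]. Speed limits (degrees/s): [108.29, 108.29, 147.25, 172.46, 172.46, 172.46].

### API

Orientations are given as a 3x3 rotation matrix whose columns are the frame's x, y, z axes.
In Python, from station import robot, eyes gives the robot as it stands.
- The arm moves only by the tool move_arm, never from a script. Its argument "moves" is a list of rows, each a list of 3 entries, a list of its own where there are three numbers: the shift along the tool's x, y, z in mm, then the turn, a rotation vector about the tool's x, y, z in degrees, then the finger opening in mm, from 0 to 85.4. A call has 1 to 20 rows; each row shifts and turns the commanded pose from where the row before left it, along the tool's axes as they then stand; what a row does not reach is not made up. A row lasts 1/10 s, in which the tool goes at most 50 mm and 8.59 degrees, less where a joint would pass 70% of its speed; a pose out of reach is approached as far as the arm can. A call with a gripper value outside its range is refused whole. The fingers move at their own pace and stop on an object; the grip force is fixed at half the most. Time passes only in rows, so rows that do not move let the fingers close. It gives the time, the measured TCP pose, the force and the opening at its end, in the units of the state.
- robot.get_state(): the state, without advancing time (a new reading comes with each control period).
- eyes.read_camera(name): name is "side" or "top" or "wrist"; returns a dict with "image" (400x640x3 uint8, blue, green, red), "range_z" (400x640 float32, m along the optical axis (not along the pixel's ray), 0 where there is no reading), "fx", "fy", "cx", "cy" (pixels), "position" and "rotation" of the camera in the world. Camera axes: x right, y down, z forward; pixel columns grow to the right and rows downward; lengths in m; the calibration is good to about 2 mm. A picture is of the moment at which its call begins.
- robot.job_done(): hands the job in, once; it reports no verdict.
The state is a dict: "clock": time; "joint_pos": joint angles; "dq": joint speeds; "tau": joint torques, N m; "ee_pos": TCP position; "orientation": TCP orientation; "ft_force": force on the tool from outside, world axes, zero at the start; "torque": the same for the moment, N m; "finger_gap": finger opening in m.
Only numpy, scipy, OpenCV 4.12 (cv2) and the standard library are available. Lean on these libraries where they do the work, as an engineer would, in place of code of your own. Each camera call takes 0.05 s, during which the arm holds its last target.

### The job

The self-feed tray lies too flat: the butter dish at our open end stays there instead of gliding down to the guests. Take the wooden wedge and ease it, flat on the counter and thin end first, slowly and without ramming, under the middle of the tray's open end until that dish just starts to slide; stop at once and keep the wedge still while the dish glides gently to the front stop, then let go and leave the wedge carrying the tray. Do not touch the tray or the dishes with the hand, do not shove the tray along, and leave everything else where it stands.

Things in the scene. Friction and masses are not known exactly. Their poses are not given: they have to be found in the camera images.
- tray: Loose steel self-feed tray, two lanes with black liners, 230 mm (its x) by 176 mm (its y), about 1.1 kg. Origin: its middle, at counter level; +x to the guests' end with the stop (inner face at x = 109 mm), -x the open staff end, z up. Lane floors at z = 12 mm, rails to 32, stop to 38. When the open end is raised it tips about its foot strip; dishes start to slide at 2.5 to 6.5 degrees, not known beforehand.
- back_edge (a point): Middle of the lower edge of the tray's open end: x = -115 mm, y = 0, z = 8 mm in the tray's frame (the floor is 4 mm thick). The wedge goes under here, between the tray's two 14 mm wide back feet at x = -100 mm, y = -74 and +74 mm. 8 mm of rise here tilts the tray by 2.5 degrees.
- foot_left (a point): Point on the left half of the tray's rubber foot strip, on the counter: x = +70 mm, y = +50 mm in the tray's frame. The strip runs across the tray; the tray tips about it.
- foot_right (a point): Point on the right half of the tray's rubber foot strip, on the counter: x = +70 mm, y = -50 mm in the tray's frame. The strip runs across the tray; the tray tips about it.
- dish: Covered white ceramic butter dish with a knob, 84 mm (along the lane) by 62 by 45 mm high, about 0.3 kg, in the tray's left lane near the open end, its centre some 55 mm behind the tray's middle. Origin: centre of its underside, axes as the tray's. Against the front stop its centre is 67 mm ahead of the tray's middle.
- dish_front: A second dish of the same kind, already against the front stop in the right lane; leave it alone.
- wedge: Plain wooden wedge lying on the counter at the left or right, 157 mm long (its x), 44 mm wide (its y), about 0.15 kg. Origin: middle of its underside; +x points to the thin tip, z up. From the tip (3 mm thick) the top rises straight over 115 mm to 35 mm; then comes the flat heel, 42 mm long. It lifts the tray from 18 mm in and does not slip back by itself. Pushing it in takes about 5 to 15 N.
- wedge_heel (a point): Centre of the wedge's heel block (42 mm long, 44 mm wide, 35 mm high), the place to grip, across its width: x = -57.5 mm, z = 17.5 mm in the wedge's frame.
- wedge_tip (a point): Middle of the wedge's thin tip on the underside: x = +78.5 mm in the wedge's frame.
- card_block: Plain wooden card holder, a straight block 100 by 44 by 34 mm with a thin dark slot on top, lying in the other of the two side places; leave it alone. Origin: centre of its underside.
- jam_jar: Amber glass jam jar with a steel cap, 56 mm across, 62 mm high, at the left behind the tray. Origin: centre of its underside.
- milk_jug: Steel milk jug with a handle, 68 mm across, 78 mm high, at the right beside the tray. Origin: centre of its underside.
- shaker: White ceramic shaker, 40 mm across, 74 mm high, at the right behind the tray. Origin: centre of its underside.
- bowl: White bowl, 110 mm across, 45 mm high, on the left. Origin: centre of its underside.
- cup: White mug, 76 mm across, 70 mm high, on the right. Origin: centre of its underside.
- spoon: Steel spoon 170 mm long, lying at the left beside the tray. Origin: middle of its underside.
There are look-alikes about, which are no part of the job. What is shaped like the dish but pink is not meant. Leave any black look-alike of the wedge alone.

How it is judged (in metres and radians):
On the way, in this order (a step that is already met when the one before it is completed fails the run):
1. the wedge carries the tray's open end and has begun to lift it, while the dish still stands at the open end (contact force between wedge and tray above 1 N and angle between tray's own z axis and vertical above 0.015 rad and x of dish in the frame of tray below -0.03 m), for 0.1 s.
2. the dish has glided down to the front stop (x of dish in the frame of tray above 0.06 m and linear speed of dish below 0.03 m/s and contact force between wedge and tray above 1 N), for 0.2 s.
At the end, for the whole second after the job is handed in: The dish rests within 7 mm of the front stop; the wedge lies flat on the counter under the middle of the open end (within 30 mm of the tray's centre line), carrying the tilted tray; both ends of the tray's foot strip are within 20 mm of where they stood; all at rest, nothing held (x of dish in the frame of tray above 0.06 m and z of dish in the frame of tray below 0.02 m and linear speed of dish below 0.02 m/s and contact force between wedge and tray above 1 N and angle between tray's own z axis and vertical above 0.03 rad and angle between wedge's own z axis and vertical below 0.05 rad and height (world z) of wedge below 0.006 m and linear speed of wedge below 0.01 m/s and y of wedge in the frame of tray between -0.03 and 0.03 m and distance of each of foot_left, foot_right from where it was at the start of the episode below 0.02 m); the robot touches nothing.
It fails at once if the hand or arm touches a dish or lifts, presses or pushes the tray (over 2 N) (contact force between any of the fingers, the arm and tray above 2 N or contact force between any of the fingers, the arm, wedge and dish above 0.5 N or contact force between any of the fingers, the arm and dish_front above 0.5 N).
It fails at once if the wedge is rammed in: over 20 N between wedge and tray (contact force between wedge and tray above 20 N).
It fails at once if the wedge is still being driven (over 6 mm/s) when the dish is well on its way down the lane (x of dish in the frame of tray between -0.02 and 0.055 m and linear speed of dish above 0.05 m/s and linear speed of wedge above 0.006 m/s).
It fails at once if the dish races down instead of gliding (over 0.2 m/s) (linear speed of dish above 0.2 m/s).
It fails at once if the tray is shoved along the counter, or something else on it is moved, by more than 20 mm (distance of any of card_block, jam_jar, milk_jug, shaker, bowl, cup, spoon, foot_left, foot_right from where it was at the start of the episode above 0.02 m).
It also fails if it takes over 72 s, if anything falls off the work surface, if the arm or the gripper's body presses on something with over 40 N, if the wrist force passes 120 N, or if a joint passes its speed limit or range.

## Working session

There is one attempt and no reset: what is moved stays moved. The work goes in short steps, Python scripts to look and compute and a tool call to move; the robot and the scene stay as the last step left them, time stands still between calls to the robot, and variables do not carry over. Pictures are saved under pics/ and viewed, and the job is handed in when it is done.

Besides the shell and the picture viewer there is one more tool, called after "Call:" as a command line: name --argument value ..., lists and objects as JSON in quotes. move_arm: Moves the arm, as the interface text tells. Its arguments: {"type":"object","properties":{"moves":{"type":"array","items":{"type":"array"}}},"required":["moves"]}

```bash
ls; mkdir -p pics; cat > h.py <<'E'
import numpy as np, cv2
from station import robot, eyes
def snap(n,fn):
    d=eyes.read_camera(n); cv2.imwrite('pics/'+fn+'.png',d['image']); np.save('pics/'+fn+'.npy',d,allow_pickle=True); return d
def load(fn): return np.load('pics/'+fn+'.npy',allow_pickle=True).item()
def ray(d,u,v):
    r=np.array([(u-d['cx'])/d['fx'],(v-d['cy'])/d['fy'],1.]); return np.array(d['position']),np.array(d['rotation'])@r
def onz(d,u,v,z):
    p,r=ray(d,u,v); return p+r*(z-p[2])/r[2]
def pts(d):
    v,u=np.mgrid[0:400,0:640]; Z=d['range_z']
    P=np.stack([(u-d['cx'])/d['fx']*Z,(v-d['cy'])/d['fy']*Z,Z],-1)
    return P@np.array(d['rotation']).T+np.array(d['position'])
E
python3 - <<'E'
from h import *
for n in('top','side'):
    d=snap(n,n+'0'); print(n,d['fx'],d['cx'],d['cy'],d['position'],d['rotation'])
print(robot.get_state())
E
```

```text
pics
top 440.9365647380977 322.2579721057888 204.22624063353203 [0.43501948 0.00946464 1.16157271] [[-1.37651625e-03 -9.89905638e-01  1.41721321e-01]
 [-9.99941851e-01 -1.53282383e-04 -1.07829315e-02]
 [ 1.06958081e-02 -1.41727923e-01 -9.89847865e-01]]
side 426.5302157212416 319.04516119295766 203.54508688571835 [0.12087016 0.63485429 0.87280405] [[-0.80301024 -0.42439385  0.418407  ]
 [-0.59585906  0.58498274 -0.55022465]
 [-0.01124892 -0.69114763 -0.72262605]]
{'clock': 0.1, 'joint_pos': array([-7.05022486e+01,  2.83098448e+01,  7.71228128e+01,  4.28336110e-04,
        7.46271789e+01, -5.46965593e+00]), 'dq': array([-0.09167721,  0.01495225, -0.22795913, -0.07407792,  0.035047  ,
       -0.02937357]), 'tau': array([ 4.38540737e-03, -8.83588457e+01, -3.84559679e+01,  1.34115553e-04,
        5.21277674e-03,  1.41554628e-04]), 'ee_pos': array([ 0.26374144, -0.56630267,  0.24478046]), 'orientation': array([[ 9.06548903e-01,  4.22100663e-01, -3.41775653e-04],
       [ 4.22100788e-01, -9.06548372e-01,  9.86861973e-04],
       [ 1.06718931e-04, -1.03890241e-03, -9.99999455e-01]]), 'ft_force': array([0.93890688, 0.38820485, 0.10176114]), 'torque': array([-0.01304157,  0.02719981, -0.00588799]), 'finger_gap': 0.08536415899610081}
```

View pics/top0.png

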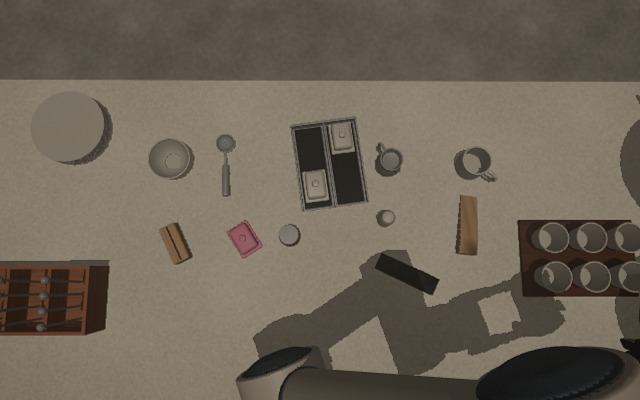

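View pics/side0.png

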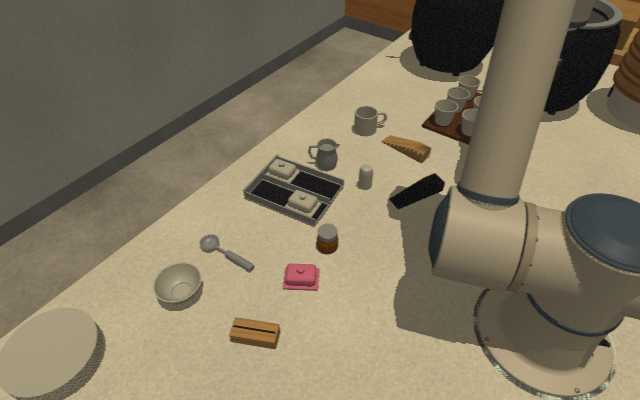

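```bash
python3 - <<'E'
from h import *
d=load('top0'); s=load('side0')
im=d['image']
c=im[180:300,380:500]; a=cv2.resize(c,None,fx=4,fy=4,interpolation=cv2.INTER_CUBIC)
c=im[105:220,280:400]; b=cv2.resize(c,None,fx=4,fy=4,interpolation=cv2.INTER_CUBIC)
o=np.zeros((480,790,3),np.uint8); o[:480,:390]=a[:,:390]; o[:460,400:790]=b[:,:390]
cv2.imwrite('pics/crop0.png',o)
P=pts(d)
# heights
for (u,v) in [(467,200),(467,215),(467,230),(467,245),(467,251),(407,273),(174,243),(440,240),(345,180),(312,150),(240,180)]: print('top',u,v,P[v,u].round(3))
# wood mask
for nm,dd in(('top',d),('side',s)):
    h=cv2.cvtColor(dd['image'],cv2.COLOR_BGR2HSV); m=((h[...,0]<22)&(h[...,1]>100)&(h[...,2]>50)).astype(np.uint8)
    m=cv2.morphologyEx(m,cv2.MORPH_CLOSE,np.ones((3,3)))
    n,l,st,ce=cv2.connectedComponentsWithStats(m)
    for i in range(1,n):
        if st[i,4]>150:
            r=cv2.minAreaRect(np.argwhere(l==i)[:,::-1].astype(np.float32))
            print(nm,st[i],ce[i].round(1),r)
E
```

```text
top 467 200 [ 0.612 -0.389  0.004]
top 467 215 [ 0.57  -0.383  0.016]
top 467 230 [ 0.53  -0.375  0.034]
top 467 245 [ 0.491 -0.373  0.035]
top 467 251 [ 0.476 -0.373  0.033]
top 407 273 [ 0.42  -0.219  0.027]
top 174 243 [0.497 0.374 0.035]
top 440 240 [ 0.506 -0.313  0.001]
top 345 180 [ 0.663 -0.063  0.018]
top 312 150 [0.746 0.024 0.012]
top 240 180 [0.667 0.217 0.001]
top [ 456  195   22   60 1073] [467.1 225.9] ((467.8426513671875, 224.70303344726562), (20.16291618347168, 58.280086517333984), 4.085616588592529)
top [ 520  221  115   51 1376] [562.1 250.4] ((576.158447265625, 240.5841522216797), (50.149879455566406, 112.04119110107422), 84.2894058227539)
top [159 223  33  41 722] [174.8 243.3] ((175.04638671875, 242.97940063476562), (38.989295959472656, 19.39311408996582), 66.03750610351562)
top [   0  266   90   70 3268] [ 49.1 297.9] ((44.5, 300.5), (69.0, 89.0), 90.0)
top [554 284  66  12 353] [586.6 291.6] ((586.5, 289.5), (11.0, 65.0), 90.0)
side [ 345    0   71   33 1707] [382.6  12.3] ((380.0, 16.0), (32.0, 70.0), 90.0)
side [ 607    0   33  104 2280] [627.8  50. ] ((623.0, 51.5), (103.0, 32.0), 90.0)
side [422  92  60  48 519] [452.  120.5] ((451.28912353515625, 109.431884765625), (39.850425720214844, 54.729026794433594), 26.029592514038086)
side [382 135  49  28 680] [408.6 147.3] ((406.8731689453125, 145.0034637451172), (48.575836181640625, 17.81848907470703), 28.178592681884766)
side [317 237  21  17 249] [326.9 246. ] ((327.0, 245.0), (16.0, 20.0), 90.0)
side [ 229  318   51   31 1184] [254.7 332.7] ((254.22972106933594, 332.6216125488281), (48.99089431762695, 25.15304183959961), 9.462323188781738)
```

View pics/crop0.png

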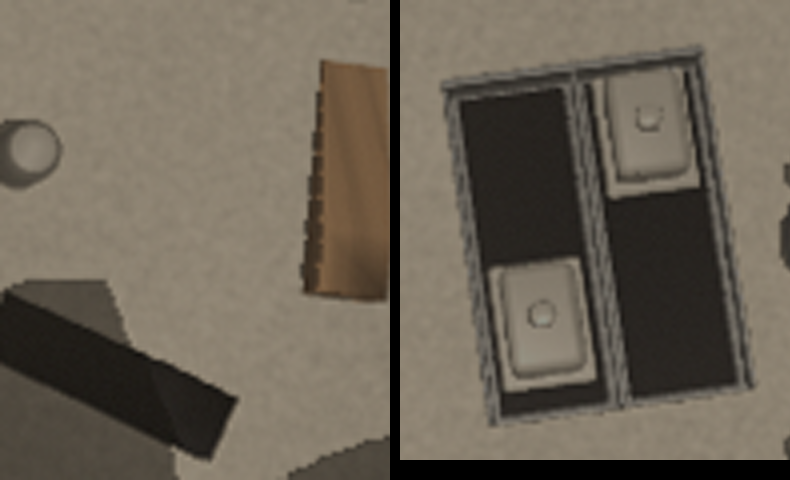

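```bash
python3 - <<'E'
from h import *
for nm in('top0','side0'):
    d=load(nm); P=pts(d)
    h=cv2.cvtColor(d['image'],cv2.COLOR_BGR2HSV)
    m=(h[...,0]<22)&(h[...,1]>100)&(h[...,2]>50)&(abs(P[...,0]-.54)<.13)&(abs(P[...,1]+.38)<.07)&(P[...,2]>-.01)
    Q=P[m]; r=cv2.minAreaRect(Q[:,:2].astype(np.float32)); print(nm,'wedge',r, cv2.boxPoints(r).round(3).tolist())
    hb=Q[Q[:,2]>.03]; print(' heel',cv2.boxPoints(cv2.minAreaRect(hb[:,:2].astype(np.float32))).round(3).tolist(),np.median(hb[:,2]))
    # tray: rails
    m=(P[...,2]>.022)&(P[...,2]<.045)&(P[...,0]>.57)&(P[...,0]<.87)&(P[...,1]<.09)&(P[...,1]>-.11)
    Q=P[m]; r=cv2.minAreaRect(Q[:,:2].astype(np.float32)); print(nm,'tray',r, cv2.boxPoints(r).round(3).tolist())
E
```

```text
top0 wedge ((0.5459338426589966, -0.38262081146240234), (0.044500891119241714, 0.15559308230876923), 82.79364013671875) [[0.4659999907016754, -0.39500001072883606], [0.6200000047683716, -0.414000004529953], [0.6259999871253967, -0.3700000047683716], [0.47200000286102295, -0.35100001096725464]]
 heel [[0.4659999907016754, -0.3930000066757202], [0.5370000004768372, -0.4020000100135803], [0.5419999957084656, -0.36000001430511475], [0.47200000286102295, -0.35100001096725464]] 0.035194231358826045
top0 tray ((0.7075181007385254, -0.02072712779045105), (0.2310405671596527, 0.17637526988983154), 8.087514877319336) [[0.5809999704360962, 0.05000000074505806], [0.6060000061988831, -0.12399999797344208], [0.8339999914169312, -0.09200000017881393], [0.8090000152587891, 0.08299999684095383]]
side0 wedge ((0.5480831861495972, -0.3838261365890503), (0.0521652027964592, 0.16289739310741425), 81.07527923583984) [[0.46399998664855957, -0.3970000147819519], [0.6240000128746033, -0.421999990940094], [0.6330000162124634, -0.3709999918937683], [0.47200000286102295, -0.3449999988079071]]
 heel [[0.4620000123977661, -0.3930000066757202], [0.5370000004768372, -0.4099999964237213], [0.5479999780654907, -0.3619999885559082], [0.47200000286102295, -0.3449999988079071]] 0.03641590254201976
side0 tray ((0.7071173787117004, -0.02056119590997696), (0.23124553263187408, 0.1801878660917282), 8.276871681213379) [[0.5799999833106995, 0.052000001072883606], [0.6060000061988831, -0.12600000202655792], [0.8349999785423279, -0.09300000220537186], [0.8090000152587891, 0.08500000089406967]]
```

Candidates in the top view:
- (467,225): plain wood. Its height ramps from 4 to 35 mm and its outline is 156x44 mm, so this is the wedge.
- (174,243): wood, but flat at 35 mm with a slot, so it is the card block.
- (407,273): the black look-alike.

The crop confirms the wooden wedge. Its tip points up (+x) and its heel points toward the robot. In the top view the target dish is at (316,184), and the pink one at (244,239) is not meant.

I'll move above the heel next.

Call:
move_arm --moves '[[[46.6,-13.6,0],[0,0,0],85],[[46.6,-13.6,0],[0,0,0],85],[[46.6,-13.6,0],[0,0,0],85],[[46.6,-13.6,0],[0,0,0],85],[[46.6,-13.6,0],[0,0,0],85],[[46.6,-13.6,0],[0,0,0],85],[[0,0,25],[0,0,8],85],[[0,0,25],[0,0,8],85],[[0,0,0],[0,0,8],85],[[0,0,0],[0,0,8],85],[[0,0,0],[0,0,0],85],[[0,0,0],[0,0,0],85]]'

```text
clock: 1.3
ee_pos: [0.4828, -0.3746, 0.1952]
orientation: [[0.993, -0.118, -0.0], [-0.118, -0.993, 0.0], [-0.0, -0.0, -1.0]]
ft_force: [-0.6, -0.1, 0.8]
finger_gap: 0.0851
```

```bash
python3 - <<'E'
from h import *
s=robot.get_state(); print(s['clock'],s['ee_pos'],s['orientation'].round(4),s['ft_force'])
d=snap('wrist','w1'); print(d['position'])
P=pts(d); h=cv2.cvtColor(d['image'],cv2.COLOR_BGR2HSV)
m=(h[...,0]<22)&(h[...,1]>90)&(h[...,2]>50)&(abs(P[...,0]-.54)<.13)&(abs(P[...,1]+.38)<.07)&(P[...,2]>-.01)&(P[...,2]<.05)
Q=P[m]; r=cv2.minAreaRect(Q[:,:2].astype(np.float32)); print(r,cv2.boxPoints(r).round(4).tolist())
H=Q[Q[:,2]>.033]; print(np.median(H[:,2]), cv2.boxPoints(cv2.minAreaRect(H[:,:2].astype(np.float32))).round(4).tolist())
E
```

```text
1.3 [ 0.48278792 -0.37457979  0.19517283] [[ 9.930e-01 -1.181e-01 -2.000e-04]
 [-1.181e-01 -9.930e-01  1.000e-04]
 [-2.000e-04 -1.000e-04 -1.000e+00]] [-0.64404709 -0.09000291  0.83723176]
[ 0.55778197 -0.38247134  0.32484571]
((0.5421141982078552, -0.3829449713230133), (0.04651273414492607, 0.1656186729669571), 82.75542449951172) [[0.4569999873638153, -0.39559999108314514], [0.6212999820709229, -0.4165000021457672], [0.6272000074386597, -0.3702999949455261], [0.4629000127315521, -0.34940001368522644]]
0.03575878619883191 [[0.4666999876499176, -0.3939000070095062], [0.5235000252723694, -0.4011000096797943], [0.5289999842643738, -0.3578000068664551], [0.4722000062465668, -0.350600004196167]]
```

View pics/w1.png

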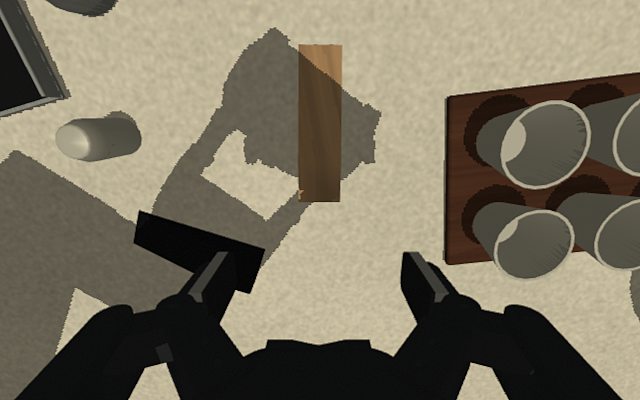

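```bash
python3 - <<'E'
from h import *
d=load('top0');P=pts(d)
m=(d['image'].max(2)<45)&(P[...,2]>.003)&(P[...,2]<.06)&(P[...,0]>.33)&(P[...,0]<.5)&(P[...,1]>-.33)&(P[...,1]<-.1)
n,l,st,c=cv2.connectedComponentsWithStats(m.astype(np.uint8)); i=1+st[1:,4].argmax(); Q=P[l==i]
print(cv2.boxPoints(cv2.minAreaRect(Q[:,:2].astype(np.float32))).round(3).tolist(),Q[:,2].max())
for nm,(u,v) in dict(shaker=(387,217),jar=(289,235),jug=(389,158)).items(): print(nm,P[v,u].round(3))
E
```

```text
[[0.3659999966621399, -0.2759999930858612], [0.4059999883174896, -0.29600000381469727], [0.4740000069141388, -0.15800000727176666], [0.4339999854564667, -0.1379999965429306]] 0.04219465837360903
shaker [ 0.559 -0.164  0.071]
jar [0.515 0.081 0.062]
jug [ 0.712 -0.174  0.063]
```

Call:
move_arm --moves '[[[0,0,30],[0,0,0.4],85],[[0,0,30],[0,0,0],85],[[0,0,30],[0,0,0],85],[[0,0,30],[0,0,0],85],[[0,0,25],[0,0,0],85],[[0,0,15],[0,0,0],85],[[0,0,9],[0,0,0],85],[[0,0,0],[0,0,0],85],[[0,0,0],[0,0,0],65],[[0,0,0],[0,0,0],50],[[0,0,0],[0,0,0],38],[[0,0,0],[0,0,0],30],[[0,0,0],[0,0,0],30],[[0,0,0],[0,0,0],30],[[0,0,0],[0,0,0],30]]'

```text
clock: 2.85
ee_pos: [0.4833, -0.375, 0.0274]
orientation: [[0.992, -0.129, 0.001], [-0.129, -0.992, -0.001], [0.001, 0.001, -1.0]]
ft_force: [-0.1, 0.9, 8.7]
finger_gap: 0.0427
```

Call:
move_arm --moves '[[[0,0,-5],[0,0,0],30],[[0,0,-20],[0,0,0],30],[[0,0,-30],[0,0,0],30],[[0,0,-30],[0,0,0],30],[[0,0,-25],[0,0,0],30],[[-5,-20,0],[0,0,0],30],[[-11.2,-38,0],[0,0,0],30],[[-11.2,-38,0],[0,0,0],30],[[-11.2,-38,0],[0,0,0],30],[[-11.2,-38,0],[0,0,0],30],[[-11.2,-38,0],[0,0,0],30],[[-11.2,-38,0],[0,0,0],30],[[-11.2,-38,0],[0,0,0],30],[[-6,-20.2,0],[0,0,-4],30],[[0,0,0],[0,0,-6],30],[[0,0,0],[0,0,-5.5],30],[[0,0,0],[0,0,0],30],[[0,0,0],[0,0,0],30]]'

```text
clock: 4.65
ee_pos: [0.4338, -0.0595, 0.1365]
orientation: [[0.991, 0.137, 0.0], [0.137, -0.991, -0.0], [0.0, 0.0, -1.0]]
ft_force: [0.3, -0.3, -1.3]
finger_gap: 0.0428
```

```bash
python3 - <<'E'
from h import *
s=robot.get_state(); print(s['clock'],s['ee_pos'],s['orientation'].round(4),s['ft_force'],s['finger_gap'])
d=snap('wrist','w2'); d=snap('side','s2')
cv2.imwrite('pics/s2c.png',cv2.resize(d['image'][130:330,220:460],None,fx=3,fy=3))
E
```

```text
4.65 [ 0.43384411 -0.0594651   0.13654361] [[ 9.905e-01  1.373e-01  3.000e-04]
 [ 1.373e-01 -9.905e-01 -1.000e-04]
 [ 3.000e-04  1.000e-04 -1.000e+00]] [ 0.34877405 -0.25001623 -1.27603246] 0.042754232478086955
```

View pics/w2.png

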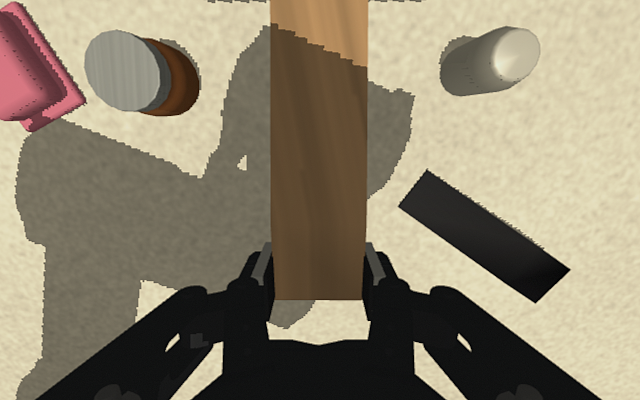

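View pics/s2c.png

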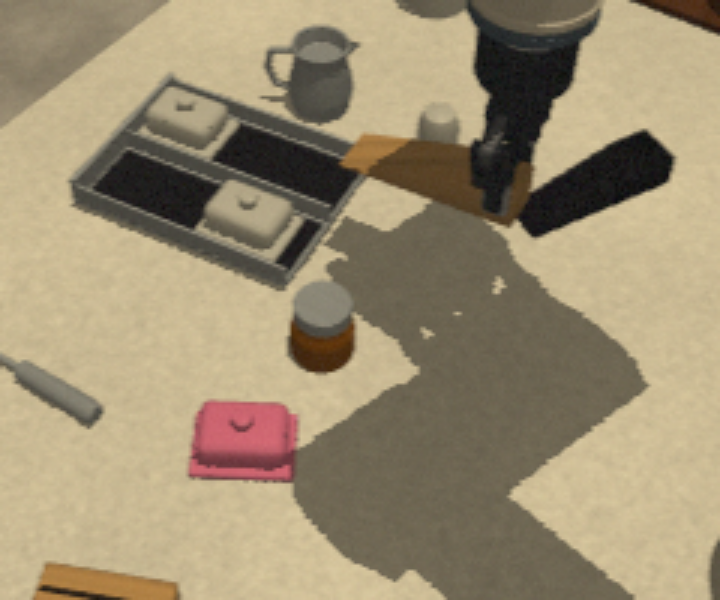

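Held level and centred. In the side crop the tip is at about (345,160), just short of the tray's open end. I'll lower it.

Call:
move_arm --moves '[[[0,0,30],[0,0,0],30],[[0,0,30],[0,0,0],30],[[0,0,25],[0,0,0],30],[[0,0,15],[0,0,0],30],[[0,0,5],[0,0,0],30],[[0,0,0],[0,0,0],30],[[0,0,0],[0,0,0],30]]'

```text
clock: 5.45
ee_pos: [0.4342, -0.0595, 0.0319]
orientation: [[0.99, 0.14, 0.001], [0.14, -0.99, -0.0], [0.001, 0.0, -1.0]]
ft_force: [0.4, 0.2, -0.8]
finger_gap: 0.0425
```

```bash
python3 - <<'E'
from h import *
s=robot.get_state(); print(s['clock'],s['ee_pos'],s['ft_force'])
d=snap('top','t3'); e=snap('side','s3')
o=cv2.resize(d['image'][105:285,260:440],None,fx=3,fy=3); cv2.imwrite('pics/t3c.png',o)
cv2.imwrite('pics/s3c.png',cv2.resize(e['image'][140:270,230:460],None,fx=3.4,fy=3.4))
E
```

```text
5.45 [ 0.43415248 -0.05953598  0.03187535] [ 0.35943819  0.23943389 -0.77368092]
```

View pics/t3c.png

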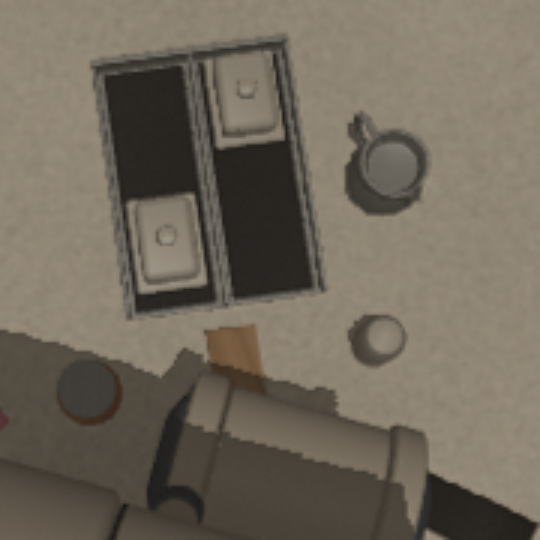

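View pics/s3c.png

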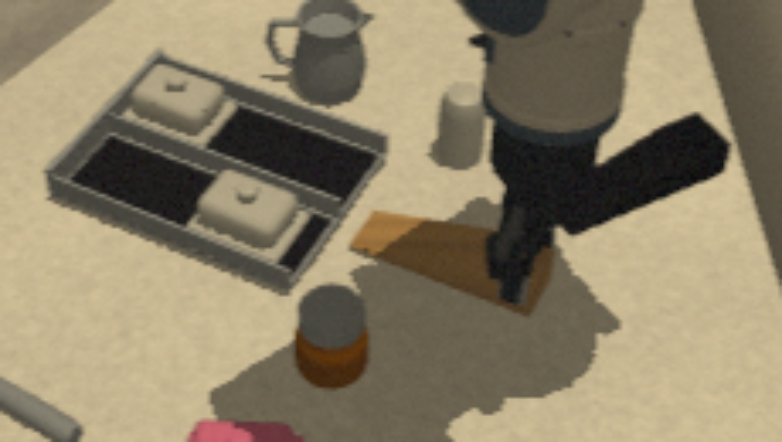

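The tip sits on the tray's centre line, with a gap of about 20 mm to the open end in the top crop at (233,325). I'll lower it the last few mm until it touches.

Call:
move_arm --moves '[[[0,0,2],[0,0,0],30],[[0,0,1],[0,0,0],30],[[0,0,0.5],[0,0,0],30],[[0,0,0],[0,0,0],30]]'

```text
clock: 5.95
ee_pos: [0.4338, -0.0594, 0.0278]
orientation: [[0.99, 0.14, -0.0], [0.14, -0.99, 0.0], [-0.0, -0.0, -1.0]]
ft_force: [0.2, 0.6, -0.8]
finger_gap: 0.0428
```

Call:
move_arm --moves '[[[0,0,0.5],[0,0,0],30],[[0,0,0],[0,0,0],30]]'

```text
clock: 6.15
ee_pos: [0.4338, -0.0594, 0.0274]
orientation: [[0.99, 0.14, 0.0], [0.14, -0.99, -0.0], [0.0, 0.0, -1.0]]
ft_force: [-0.9, 0.2, 3.0]
finger_gap: 0.0428
```

Call:
move_arm --moves '[[[0,0,0.5],[0,0,0],30],[[0,0,0],[0,0,0],30]]'

```text
clock: 6.35
ee_pos: [0.4338, -0.0594, 0.0273]
orientation: [[0.99, 0.14, 0.001], [0.14, -0.99, -0.0], [0.001, 0.0, -1.0]]
ft_force: [-3.5, 0.4, 20.2]
finger_gap: 0.0429
```

Contact at TCP z = 27.4 mm. I'll relieve the preload and advance to just before the edge.

Call:
move_arm --moves '[[[0,0,-0.5],[0,0,0],30],[[2,0,0],[0,0,0],30],[[2,0,0],[0,0,0],30],[[2,0,0],[0,0,0],30],[[2,0,0],[0,0,0],30],[[2,0,0],[0,0,0],30],[[2,0,0],[0,0,0],30],[[2,0,0],[0,0,0],30],[[2,0,0],[0,0,0],30],[[2,0,0],[0,0,0],30],[[2,0,0],[0,0,0],30],[[2,0,0],[0,0,0],30],[[2,0,0],[0,0,0],30],[[2,0,0],[0,0,0],30],[[0,0,0],[0,0,0],30]]'

```text
clock: 7.85
ee_pos: [0.4594, -0.0556, 0.0274]
orientation: [[0.99, 0.14, -0.001], [0.14, -0.99, 0.0], [-0.001, -0.0, -1.0]]
ft_force: [-3.1, 0.4, 9.2]
finger_gap: 0.0431
```

```bash
python3 - <<'E'
from h import *
s=robot.get_state(); print(s['clock'],s['ee_pos'],s['ft_force'])
d=snap('top','t4'); e=snap('side','s4')
cv2.imwrite('pics/s4c.png',np.vstack([cv2.resize(e['image'][150:240,240:440],None,fx=4,fy=3.3)[:290],cv2.resize(d['image'][170:250,270:470],None,fx=4,fy=3.6)[:290]]))
E
```

```text
7.85 [ 0.45936881 -0.05562335  0.02736424] [-3.10912068  0.37133901  9.15253035]
```

View pics/s4c.png

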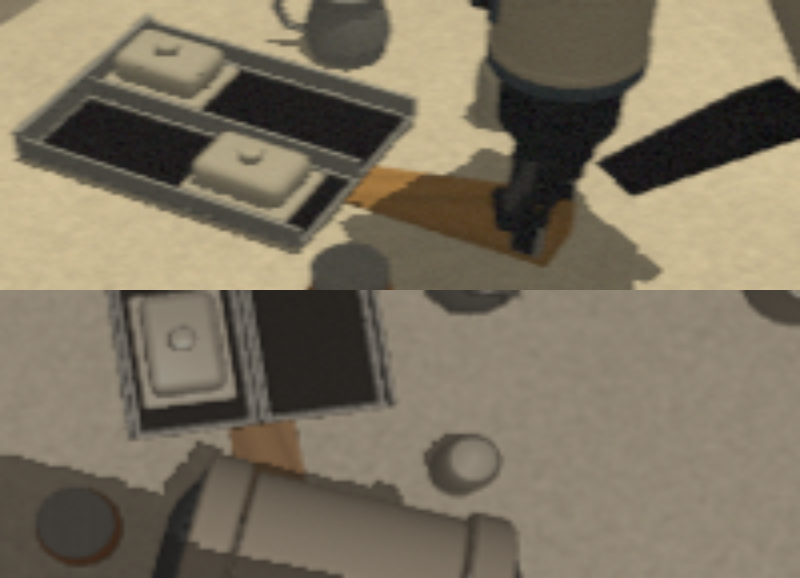

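The wedge enters at the middle: in the top crop it is at x≈266 and the tray's divider is at 262. I'll go on slowly.

Call:
move_arm --moves '[[[1,0,-0.2],[0,0,0],30],[[1,0,0],[0,0,0],30],[[1,0,0],[0,0,0],30],[[1,0,0],[0,0,0],30],[[1,0,0],[0,0,0],30],[[1,0,0],[0,0,0],30],[[1,0,0],[0,0,0],30],[[1,0,0],[0,0,0],30],[[1,0,0],[0,0,0],30]]'

```text
clock: 8.85
ee_pos: [0.4686, -0.0545, 0.0275]
orientation: [[0.99, 0.14, 0.0], [0.14, -0.99, 0.0], [0.0, -0.0, -1.0]]
ft_force: [-1.3, -0.3, -1.1]
finger_gap: 0.0426
```

Call:
move_arm --moves '[[[0.7,0,0],[0,0,0],30],[[0.7,0,0],[0,0,0],30],[[0.7,0,0],[0,0,0],30],[[0.7,0,0],[0,0,0],30],[[0.7,0,0],[0,0,0],30]]'

```text
clock: 9.35
ee_pos: [0.4711, -0.0539, 0.0274]
orientation: [[0.99, 0.14, -0.002], [0.14, -0.99, 0.0], [-0.002, -0.0, -1.0]]
ft_force: [-6.5, -2.0, 3.7]
finger_gap: 0.0426
```

Call:
move_arm --moves '[[[0.7,0,0],[0,0,0],30],[[0.7,0,0],[0,0,0],30],[[0.7,0,0],[0,0,0],30],[[0.7,0,0],[0,0,0],30],[[0.7,0,0],[0,0,0],30]]'

```text
clock: 9.85
ee_pos: [0.4743, -0.0533, 0.0274]
orientation: [[0.99, 0.14, -0.002], [0.14, -0.99, 0.0], [-0.002, -0.001, -1.0]]
ft_force: [-5.9, -1.0, 3.5]
finger_gap: 0.0429
```

Lifting has begun at about 6 N. I'll write a dish tracker and take its baseline.

```bash
cat > trk.py <<'E'
from h import *
import sys
# dish centroid in left lane: bright blob, side+top views
def blob(d,box):
    x0,x1,y0,y1=box; g=d['image'][y0:y1,x0:x1]; hsv=cv2.cvtColor(g,cv2.COLOR_BGR2HSV); return hsv
def run(tag):
    e=snap('side','s_'+tag); P=pts(e)
    C=np.array([.7075,-.0207]); a=np.radians(8.1); ex=np.array([np.cos(a),np.sin(a)]); ey=np.array([-ex[1],ex[0]])
    L=np.stack([(P[...,:2]-C)@ex,(P[...,:2]-C)@ey],-1)
    m=(e['image'].max(2)>75)&(L[...,1]>.012)&(L[...,1]<.072)&(L[...,0]>-.112)&(L[...,0]<.100)&(P[...,2]>.036)
    n,l,st,c=cv2.connectedComponentsWithStats(m.astype(np.uint8)); i=1+st[1:,4].argmax(); m=l==i
    q=L[m]; print('dish pix',c[i].round(1),st[i,4],'x local mean %.4f min %.4f max %.4f ztop %.4f'%(q[:,0].mean(),np.percentile(q[:,0],2),np.percentile(q[:,0],98),np.percentile(P[m][:,2],90)))
    # tilt from black liner floor in lanes
    f=(e['image'].max(2)<50)&(abs(L[...,0])<.105)&(abs(L[...,1])<.08)&(P[...,2]<.06)&(P[...,2]>.005)
    A=np.c_[L[f],np.ones(f.sum())]; z=P[f][:,2]
    for _ in range(3):
        s=np.linalg.lstsq(A,z,rcond=None)[0]; k=abs(A@s-z)<.004; A,z=A[k],z[k]
    print('tilt deg %.2f n %d'%(-np.degrees(np.arctan(s[0])),len(z)))
    st=robot.get_state(); print('t',round(st['clock'],2),st['ee_pos'].round(4),st['ft_force'].round(1))
if __name__=='__main__': run(sys.argv[1])
E
python3 - <<'E'
import trk,h
trk.snap=lambda a,b:h.load('side0'); trk.run('x')
E
python3 trk.py a
```

```text
dish pix [302.9 199.7] 391 x local mean -0.0580 min -0.0898 max -0.0225 ztop 0.0506
tilt deg -0.08 n 1215
t 9.85 [ 0.4743 -0.0533  0.0274] [-5.9 -1.   3.5]
dish pix [303.  199.6] 390 x local mean -0.0582 min -0.0894 max -0.0225 ztop 0.0511
tilt deg 0.35 n 1200
t 9.9 [ 0.4745 -0.0533  0.0274] [-5.9 -0.7  3.2]
```

Call:
move_arm --moves '[[[0.7,0,0],[0,0,0],30],[[0.7,0,0],[0,0,0],30],[[0.7,0,0],[0,0,0],30],[[0.7,0,0],[0,0,0],30],[[0.7,0,0],[0,0,0],30],[[0.7,0,0],[0,0,0],30],[[0.7,0,0],[0,0,0],30],[[0.7,0,0],[0,0,0],30],[[0.7,0,0],[0,0,0],30],[[0.7,0,0],[0,0,0],30],[[0.7,0,0],[0,0,0],30],[[0.7,0,0],[0,0,0],30]]'

```text
clock: 11.1
ee_pos: [0.4827, -0.0521, 0.0274]
orientation: [[0.99, 0.14, -0.002], [0.14, -0.99, 0.0], [-0.002, -0.001, -1.0]]
ft_force: [-6.6, -0.4, 4.2]
finger_gap: 0.0429
```

```bash
python3 trk.py b
```

```text
dish pix [302.7 199.3] 409 x local mean -0.0577 min -0.0891 max -0.0213 ztop 0.0532
tilt deg 1.06 n 1190
t 11.15 [ 0.4828 -0.0521  0.0274] [-5.1  0.1  2.3]
```

Call:
move_arm --moves '[[[0.7,0,0],[0,0,0],30],[[0.7,0,0],[0,0,0],30],[[0.7,0,0],[0,0,0],30],[[0.7,0,0],[0,0,0],30],[[0.7,0,0],[0,0,0],30],[[0.7,0,0],[0,0,0],30],[[0.7,0,0],[0,0,0],30],[[0.7,0,0],[0,0,0],30],[[0.7,0,0],[0,0,0],30],[[0.7,0,0],[0,0,0],30],[[0.7,0,0],[0,0,0],30],[[0.7,0,0],[0,0,0],30],[[0,0,0],[0,0,0],30]]'

```text
clock: 12.45
ee_pos: [0.4911, -0.051, 0.0274]
orientation: [[0.99, 0.14, -0.002], [0.14, -0.99, 0.0], [-0.002, -0.001, -1.0]]
ft_force: [-5.6, -0.6, 3.5]
finger_gap: 0.043
```

```bash
python3 trk.py c
```

```text
dish pix [302.6 199.1] 415 x local mean -0.0577 min -0.0890 max -0.0208 ztop 0.0542
tilt deg 1.79 n 1176
t 12.5 [ 0.4911 -0.051   0.0274] [-6.1 -0.8  2.7]
```

Call:
move_arm --moves '[[[0.5,0,0],[0,0,0],30],[[0.5,0,0],[0,0,0],30],[[0.5,0,0],[0,0,0],30],[[0.5,0,0],[0,0,0],30],[[0.5,0,0],[0,0,0],30],[[0.5,0,0],[0,0,0],30],[[0.5,0,0],[0,0,0],30],[[0.5,0,0],[0,0,0],30],[[0.5,0,0],[0,0,0],30],[[0.5,0,0],[0,0,0],30]]'

```text
clock: 13.5
ee_pos: [0.4959, -0.0503, 0.0274]
orientation: [[0.99, 0.141, -0.002], [0.141, -0.99, 0.0], [-0.002, -0.001, -1.0]]
ft_force: [-6.7, -0.2, 5.1]
finger_gap: 0.0427
```

```bash
python3 trk.py d
```

```text
dish pix [302.6 198.9] 421 x local mean -0.0578 min -0.0885 max -0.0204 ztop 0.0551
tilt deg 2.12 n 1174
t 13.55 [ 0.496  -0.0503  0.0274] [-5.7  0.6  3.3]
```

Call:
move_arm --moves '[[[0.5,0,0],[0,0,0],30],[[0.5,0,0],[0,0,0],30],[[0.5,0,0],[0,0,0],30],[[0.5,0,0],[0,0,0],30],[[0.5,0,0],[0,0,0],30]]'

```text
clock: 14.05
ee_pos: [0.4984, -0.0499, 0.0274]
orientation: [[0.99, 0.14, -0.002], [0.14, -0.99, 0.0], [-0.002, -0.001, -1.0]]
ft_force: [-6.8, -0.4, 3.8]
finger_gap: 0.0426
```

```bash
python3 trk.py e
```

```text
dish pix [302.5 198.9] 427 x local mean -0.0576 min -0.0881 max -0.0209 ztop 0.0555
tilt deg 2.41 n 1174
t 14.1 [ 0.4985 -0.0499  0.0274] [-6.1  0.7  3.3]
```

Call:
move_arm --moves '[[[0.5,0,0],[0,0,0],30],[[0.5,0,0],[0,0,0],30],[[0.5,0,0],[0,0,0],30],[[0.5,0,0],[0,0,0],30],[[0,0,0],[0,0,0],30]]'

```text
clock: 14.6
ee_pos: [0.5005, -0.0496, 0.0274]
orientation: [[0.99, 0.14, -0.002], [0.14, -0.99, 0.0], [-0.002, -0.001, -1.0]]
ft_force: [-5.4, 0.1, 4.2]
finger_gap: 0.0429
```

```bash
python3 trk.py f
```

```text
dish pix [302.5 198.8] 430 x local mean -0.0574 min -0.0881 max -0.0210 ztop 0.0564
tilt deg 2.61 n 1163
t 14.65 [ 0.5005 -0.0496  0.0274] [-5.9 -1.5  2.4]
```

Call:
move_arm --moves '[[[0.5,0,0],[0,0,0],30],[[0.5,0,0],[0,0,0],30],[[0.5,0,0],[0,0,0],30],[[0.5,0,0],[0,0,0],30],[[0,0,0],[0,0,0],30]]'

```text
clock: 15.15
ee_pos: [0.5024, -0.0494, 0.0274]
orientation: [[0.99, 0.14, -0.002], [0.14, -0.99, 0.0], [-0.002, -0.001, -1.0]]
ft_force: [-5.4, 1.1, 4.7]
finger_gap: 0.0429
```

```bash
python3 trk.py g
```

```text
dish pix [302.4 198.7] 430 x local mean -0.0572 min -0.0877 max -0.0207 ztop 0.0567
tilt deg 2.78 n 1168
t 15.2 [ 0.5024 -0.0493  0.0274] [-6.3  0.1  3.6]
```

Call:
move_arm --moves '[[[0.5,0,0],[0,0,0],30],[[0.5,0,0],[0,0,0],30],[[0.5,0,0],[0,0,0],30],[[0.5,0,0],[0,0,0],30],[[0,0,0],[0,0,0],30]]'

```text
clock: 15.7
ee_pos: [0.5044, -0.0491, 0.0274]
orientation: [[0.99, 0.14, -0.002], [0.14, -0.99, 0.0], [-0.002, -0.001, -1.0]]
ft_force: [-5.7, -0.4, 3.1]
finger_gap: 0.0429
```

```bash
python3 trk.py h
```

```text
dish pix [302.4 198.7] 432 x local mean -0.0574 min -0.0880 max -0.0199 ztop 0.0572
tilt deg 2.89 n 1162
t 15.75 [ 0.5044 -0.0491  0.0274] [-6.6  0.3  3.6]
```

Call:
move_arm --moves '[[[0.5,0,0],[0,0,0],30],[[0.5,0,0],[0,0,0],30],[[0.5,0,0],[0,0,0],30],[[0.5,0,0],[0,0,0],30],[[0,0,0],[0,0,0],30]]'

```text
clock: 16.25
ee_pos: [0.5064, -0.0488, 0.0274]
orientation: [[0.99, 0.14, -0.002], [0.14, -0.99, 0.0], [-0.002, -0.001, -1.0]]
ft_force: [-5.8, 0.0, 3.0]
finger_gap: 0.0429
```

```bash
python3 trk.py i
```

```text
dish pix [302.3 198.5] 431 x local mean -0.0569 min -0.0879 max -0.0198 ztop 0.0574
tilt deg 3.12 n 1156
t 16.3 [ 0.5064 -0.0488  0.0274] [-6.6 -0.   3.2]
```

Call:
move_arm --moves '[[[0.5,0,0],[0,0,0],30],[[0.5,0,0],[0,0,0],30],[[0.5,0,0],[0,0,0],30],[[0.5,0,0],[0,0,0],30],[[0,0,0],[0,0,0],30]]'

```text
clock: 16.8
ee_pos: [0.5084, -0.0485, 0.0274]
orientation: [[0.99, 0.14, -0.002], [0.14, -0.99, 0.0], [-0.002, -0.001, -1.0]]
ft_force: [-5.8, -0.9, 3.4]
finger_gap: 0.0428
```

```bash
python3 trk.py j
```

```text
dish pix [302.3 198.4] 428 x local mean -0.0571 min -0.0878 max -0.0202 ztop 0.0578
tilt deg 3.25 n 1152
t 16.85 [ 0.5084 -0.0485  0.0274] [-6.1 -0.7  4.1]
```

Call:
move_arm --moves '[[[0.5,0,0],[0,0,0],30],[[0.5,0,0],[0,0,0],30],[[0.5,0,0],[0,0,0],30],[[0.5,0,0],[0,0,0],30],[[0,0,0],[0,0,0],30]]'

```text
clock: 17.35
ee_pos: [0.5104, -0.0482, 0.0274]
orientation: [[0.99, 0.14, -0.002], [0.14, -0.99, 0.0], [-0.002, -0.001, -1.0]]
ft_force: [-5.4, -0.6, 3.1]
finger_gap: 0.0425
```

```bash
python3 trk.py k
```

```text
dish pix [302.2 198.3] 429 x local mean -0.0568 min -0.0879 max -0.0196 ztop 0.0583
tilt deg 3.42 n 1159
t 17.4 [ 0.5104 -0.0482  0.0274] [-5.5 -0.4  3.9]
```

Call:
move_arm --moves '[[[0.5,0,0],[0,0,0],30],[[0.5,0,0],[0,0,0],30],[[0.5,0,0],[0,0,0],30],[[0.5,0,0],[0,0,0],30],[[0,0,0],[0,0,0],30]]'

```text
clock: 17.9
ee_pos: [0.5124, -0.048, 0.0274]
orientation: [[0.99, 0.14, -0.002], [0.14, -0.99, 0.0], [-0.002, -0.001, -1.0]]
ft_force: [-5.8, -0.2, 3.9]
finger_gap: 0.0428
```

```bash
python3 trk.py l
```

```text
dish pix [302.2 198.2] 430 x local mean -0.0568 min -0.0878 max -0.0195 ztop 0.0586
tilt deg 3.64 n 1158
t 17.95 [ 0.5124 -0.048   0.0274] [-5.9  0.   3.7]
```

Call:
move_arm --moves '[[[0.5,0,0],[0,0,0],30],[[0.5,0,0],[0,0,0],30],[[0.5,0,0],[0,0,0],30],[[0.5,0,0],[0,0,0],30],[[0,0,0],[0,0,0],30]]'

```text
clock: 18.45
ee_pos: [0.5143, -0.0477, 0.0274]
orientation: [[0.99, 0.14, -0.002], [0.14, -0.99, 0.0], [-0.002, -0.001, -1.0]]
ft_force: [-6.2, -0.1, 3.6]
finger_gap: 0.0431
```

```bash
python3 trk.py m
```

```text
dish pix [302.2 198.2] 435 x local mean -0.0567 min -0.0874 max -0.0201 ztop 0.0590
tilt deg 3.74 n 1149
t 18.5 [ 0.5143 -0.0477  0.0274] [-5.8 -0.3  3.4]
```

Call:
move_arm --moves '[[[0.5,0,0],[0,0,0],30],[[0.5,0,0],[0,0,0],30],[[0.5,0,0],[0,0,0],30],[[0.5,0,0],[0,0,0],30],[[0,0,0],[0,0,0],30]]'

```text
clock: 19.0
ee_pos: [0.5163, -0.0474, 0.0274]
orientation: [[0.99, 0.14, -0.002], [0.14, -0.99, 0.0], [-0.002, -0.001, -1.0]]
ft_force: [-6.0, 0.0, 4.2]
finger_gap: 0.0426
```

```bash
python3 trk.py n
```

```text
dish pix [302.1 198.1] 436 x local mean -0.0565 min -0.0872 max -0.0200 ztop 0.0593
tilt deg 3.96 n 1148
t 19.05 [ 0.5163 -0.0474  0.0274] [-6.6 -0.8  3.7]
```

Call:
move_arm --moves '[[[0.5,0,0],[0,0,0],30],[[0.5,0,0],[0,0,0],30],[[0.5,0,0],[0,0,0],30],[[0.5,0,0],[0,0,0],30],[[0,0,0],[0,0,0],30]]'

```text
clock: 19.55
ee_pos: [0.5183, -0.0471, 0.0274]
orientation: [[0.99, 0.14, -0.002], [0.14, -0.99, 0.0], [-0.002, -0.0, -1.0]]
ft_force: [-6.3, -0.3, 3.4]
finger_gap: 0.0429
```

```bash
python3 trk.py o
```

```text
dish pix [302.1 198.1] 439 x local mean -0.0567 min -0.0873 max -0.0197 ztop 0.0598
tilt deg 4.17 n 1150
t 19.6 [ 0.5183 -0.0471  0.0274] [-6.2 -0.1  4.2]
```

Call:
move_arm --moves '[[[0.5,0,0],[0,0,0],30],[[0.5,0,0],[0,0,0],30],[[0.5,0,0],[0,0,0],30],[[0.5,0,0],[0,0,0],30],[[0,0,0],[0,0,0],30]]'

```text
clock: 20.1
ee_pos: [0.5203, -0.0469, 0.0274]
orientation: [[0.99, 0.14, -0.002], [0.14, -0.99, 0.0], [-0.002, -0.001, -1.0]]
ft_force: [-6.0, -0.8, 3.2]
finger_gap: 0.0429
```

```bash
python3 trk.py p
```

```text
dish pix [302.1 198. ] 442 x local mean -0.0566 min -0.0869 max -0.0194 ztop 0.0601
tilt deg 4.26 n 1130
t 20.15 [ 0.5203 -0.0468  0.0274] [-5.8 -0.1  3.4]
```

Call:
move_arm --moves '[[[0.5,0,0],[0,0,0],30],[[0.5,0,0],[0,0,0],30],[[0.5,0,0],[0,0,0],30],[[0.5,0,0],[0,0,0],30],[[0,0,0],[0,0,0],30]]'

```text
clock: 20.65
ee_pos: [0.5223, -0.0466, 0.0274]
orientation: [[0.99, 0.14, -0.002], [0.14, -0.99, 0.0], [-0.002, -0.0, -1.0]]
ft_force: [-6.2, -0.8, 4.3]
finger_gap: 0.0423
```

```bash
python3 trk.py q
```

```text
dish pix [302.  197.9] 446 x local mean -0.0565 min -0.0871 max -0.0189 ztop 0.0603
tilt deg 4.40 n 1121
t 20.7 [ 0.5223 -0.0466  0.0274] [-5.4  0.1  4.5]
```

Call:
move_arm --moves '[[[0.5,0,0],[0,0,0],30],[[0.5,0,0],[0,0,0],30],[[0.5,0,0],[0,0,0],30],[[0.5,0,0],[0,0,0],30],[[0,0,0],[0,0,0],30]]'

```text
clock: 21.2
ee_pos: [0.5242, -0.0463, 0.0274]
orientation: [[0.99, 0.14, -0.002], [0.14, -0.99, 0.0], [-0.002, -0.0, -1.0]]
ft_force: [-5.9, 0.0, 3.5]
finger_gap: 0.0425
```

```bash
python3 trk.py r
```

```text
dish pix [302.3 198. ] 458 x local mean -0.0572 min -0.0878 max -0.0192 ztop 0.0609
tilt deg 4.52 n 1142
t 21.25 [ 0.5243 -0.0463  0.0274] [-6.2 -0.9  4.6]
```

Call:
move_arm --moves '[[[0.5,0,0],[0,0,0],30],[[0.5,0,0],[0,0,0],30],[[0.5,0,0],[0,0,0],30],[[0.5,0,0],[0,0,0],30],[[0,0,0],[0,0,0],30]]'

```text
clock: 21.75
ee_pos: [0.5262, -0.046, 0.0274]
orientation: [[0.99, 0.14, -0.002], [0.14, -0.99, 0.0], [-0.002, -0.0, -1.0]]
ft_force: [-6.8, -0.9, 4.5]
finger_gap: 0.0426
```

```bash
python3 trk.py s
```

```text
dish pix [302.2 197.8] 456 x local mean -0.0570 min -0.0875 max -0.0188 ztop 0.0613
tilt deg 4.75 n 1140
t 21.8 [ 0.5262 -0.046   0.0274] [-5.9 -0.7  4. ]
```

Call:
move_arm --moves '[[[0.5,0,0],[0,0,0],30],[[0.5,0,0],[0,0,0],30],[[0.5,0,0],[0,0,0],30],[[0.5,0,0],[0,0,0],30],[[0,0,0],[0,0,0],30]]'

```text
clock: 22.3
ee_pos: [0.5282, -0.0457, 0.0274]
orientation: [[0.99, 0.141, -0.002], [0.141, -0.99, 0.0], [-0.002, -0.0, -1.0]]
ft_force: [-6.2, -0.3, 3.7]
finger_gap: 0.0425
```

```bash
python3 trk.py t
```

```text
dish pix [302.2 197.9] 457 x local mean -0.0571 min -0.0872 max -0.0186 ztop 0.0616
tilt deg 4.94 n 1141
t 22.35 [ 0.5282 -0.0457  0.0274] [-5.5 -0.9  3.6]
```

Call:
move_arm --moves '[[[0.5,0,0],[0,0,0],30],[[0.5,0,0],[0,0,0],30],[[0.5,0,0],[0,0,0],30],[[0.5,0,0],[0,0,0],30],[[0,0,0],[0,0,0],30]]'

```text
clock: 22.85
ee_pos: [0.5302, -0.0455, 0.0274]
orientation: [[0.99, 0.14, -0.002], [0.14, -0.99, 0.0], [-0.002, -0.0, -1.0]]
ft_force: [-5.9, -0.3, 3.6]
finger_gap: 0.0433
```

```bash
python3 trk.py u; python3 -c "
from h import *
e=load('s_u');cv2.imwrite('pics/s_uc.png',cv2.resize(e['image'][140:260,230:430],None,fx=4,fy=4))"
```

```text
dish pix [302.5 198. ] 480 x local mean -0.0580 min -0.0901 max -0.0188 ztop 0.0618
tilt deg 5.15 n 1135
t 22.9 [ 0.5302 -0.0454  0.0274] [-5.5 -1.2  3.4]
```

View pics/s_uc.png

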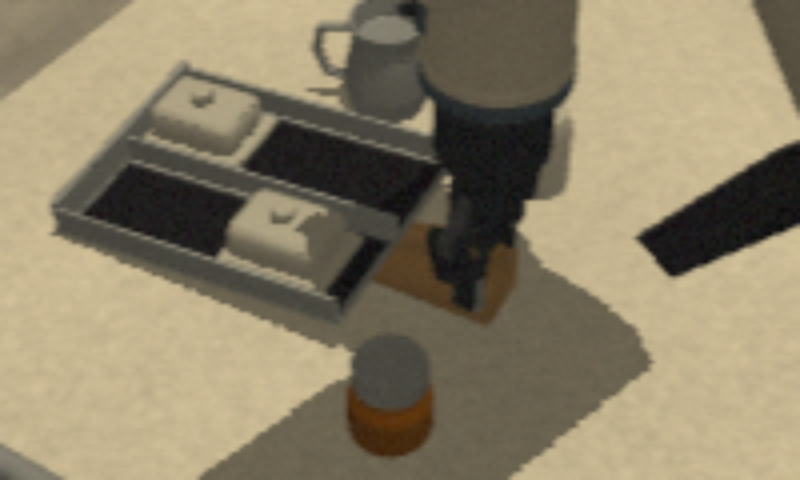

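```bash
python3 - <<'E'
from h import *
for t in('side0','s_a','s_l','s_u'):
    e=load(t);P=pts(e)
    m=(P[...,2]>.03)&(P[...,2]<.045)&(P[...,0]>.79)&(P[...,0]<.87)&(P[...,1]<.1)&(P[...,1]>-.12)
    C=np.array([.7075,-.0207]); a=np.radians(8.1)
    x=(P[m][:,:2]-C)@[np.cos(a),np.sin(a)]; y=(P[m][:,:2]-C)@[-np.sin(a),np.cos(a)]
    k=x>.1; print(t,k.sum(),np.median(x[k]).round(4),np.percentile(x,99).round(4),np.percentile(y[k],[1,99]).round(4))
E
```

```text
side0 184 0.1092 0.1145 [-0.0884  0.0877]
s_a 178 0.1095 0.1156 [-0.0879  0.0869]
s_l 163 0.1113 0.1169 [-0.0867  0.0881]
s_u 157 0.1121 0.1181 [-0.0864  0.0875]
```

Call:
move_arm --moves '[[[0.5,0,0],[0,0,0],30],[[0.5,0,0],[0,0,0],30],[[0.5,0,0],[0,0,0],30],[[0.5,0,0],[0,0,0],30],[[0,0,0],[0,0,0],30]]'

```text
clock: 23.4
ee_pos: [0.5322, -0.0452, 0.0274]
orientation: [[0.99, 0.14, -0.002], [0.14, -0.99, 0.0], [-0.002, -0.0, -1.0]]
ft_force: [-6.2, -0.4, 3.8]
finger_gap: 0.0425
```

```bash
python3 trk.py v
```

```text
dish pix [302.9 198.1] 493 x local mean -0.0590 min -0.0915 max -0.0189 ztop 0.0620
tilt deg 5.25 n 1135
t 23.45 [ 0.5322 -0.0452  0.0274] [-6.  -1.1  3.7]
```

Call:
move_arm --moves '[[[0.5,0,0],[0,0,0],30],[[0.5,0,0],[0,0,0],30],[[0.5,0,0],[0,0,0],30],[[0.5,0,0],[0,0,0],30],[[0,0,0],[0,0,0],30]]'

```text
clock: 23.95
ee_pos: [0.5341, -0.0449, 0.0274]
orientation: [[0.99, 0.14, -0.002], [0.14, -0.99, 0.0], [-0.002, -0.0, -1.0]]
ft_force: [-6.8, -0.1, 4.7]
finger_gap: 0.0426
```

```bash
python3 trk.py w
```

```text
dish pix [302.8 198.1] 496 x local mean -0.0588 min -0.0915 max -0.0187 ztop 0.0623
tilt deg 5.39 n 1127
t 24.0 [ 0.5341 -0.0449  0.0274] [-6.3 -0.   4.5]
```

Call:
move_arm --moves '[[[0.5,0,0],[0,0,0],30],[[0.5,0,0],[0,0,0],30],[[0.5,0,0],[0,0,0],30],[[0.5,0,0],[0,0,0],30],[[0,0,0],[0,0,0],30]]'

```text
clock: 24.5
ee_pos: [0.5362, -0.0446, 0.0274]
orientation: [[0.99, 0.14, -0.002], [0.14, -0.99, 0.0], [-0.002, -0.0, -1.0]]
ft_force: [-6.4, 0.2, 4.3]
finger_gap: 0.0427
```

```bash
python3 trk.py x
```

```text
dish pix [302.7 198. ] 500 x local mean -0.0587 min -0.0917 max -0.0183 ztop 0.0634
tilt deg 5.66 n 1133
t 24.55 [ 0.5361 -0.0446  0.0274] [-6.  -1.1  4.1]
```

Call:
move_arm --moves '[[[0.5,0,0],[0,0,0],30],[[0.5,0,0],[0,0,0],30],[[0.5,0,0],[0,0,0],30],[[0.5,0,0],[0,0,0],30],[[0,0,0],[0,0,0],30]]'

```text
clock: 25.05
ee_pos: [0.5381, -0.0444, 0.0274]
orientation: [[0.99, 0.14, -0.002], [0.14, -0.99, 0.0], [-0.002, -0.0, -1.0]]
ft_force: [-5.3, -1.1, 4.9]
finger_gap: 0.0427
```

```bash
python3 trk.py y
```

```text
dish pix [302.  197.8] 506 x local mean -0.0561 min -0.0890 max -0.0155 ztop 0.0627
tilt deg 5.83 n 1122
t 25.1 [ 0.5381 -0.0443  0.0274] [-6.2 -0.2  3.9]
```

The dish has started: its mean x moved +2.6 mm and its front edge from -18.3 to -15.5 mm. I'm holding still.

Call:
move_arm --moves '[[[0,0,0],[0,0,0],30],[[0,0,0],[0,0,0],30]]'

```text
clock: 25.3
ee_pos: [0.5381, -0.0444, 0.0274]
orientation: [[0.99, 0.14, -0.002], [0.14, -0.99, 0.0], [-0.002, -0.0, -1.0]]
ft_force: [-6.3, -1.0, 2.7]
finger_gap: 0.0428
```

```bash
python3 trk.py z1
```

```text
dish pix [300.1 197.1] 485 x local mean -0.0504 min -0.0838 max -0.0105 ztop 0.0627
tilt deg 5.69 n 1130
t 25.35 [ 0.5382 -0.0444  0.0274] [-5.9 -0.7  3.9]
```

Call:
move_arm --moves '[[[0,0,0],[0,0,0],30],[[0,0,0],[0,0,0],30],[[0,0,0],[0,0,0],30],[[0,0,0],[0,0,0],30]]'

```text
clock: 25.75
ee_pos: [0.5381, -0.0444, 0.0274]
orientation: [[0.99, 0.14, -0.002], [0.14, -0.99, 0.0], [-0.002, -0.0, -1.0]]
ft_force: [-5.6, -1.7, 3.6]
finger_gap: 0.043
```

```bash
python3 trk.py z2
```

```text
dish pix [295.3 195.5] 462 x local mean -0.0356 min -0.0677 max 0.0041 ztop 0.0616
tilt deg 5.67 n 1131
t 25.8 [ 0.5382 -0.0444  0.0274] [-6.5 -0.8  4.1]
```

It is gliding gently, about 33 mm/s. I'll keep holding.

Call:
move_arm --moves '[[[0,0,0],[0,0,0],30],[[0,0,0],[0,0,0],30],[[0,0,0],[0,0,0],30],[[0,0,0],[0,0,0],30],[[0,0,0],[0,0,0],30],[[0,0,0],[0,0,0],30],[[0,0,0],[0,0,0],30],[[0,0,0],[0,0,0],30],[[0,0,0],[0,0,0],30],[[0,0,0],[0,0,0],30]]'

```text
clock: 26.8
ee_pos: [0.5389, -0.0444, 0.0274]
orientation: [[0.99, 0.14, -0.0], [0.14, -0.99, 0.0], [-0.0, -0.0, -1.0]]
ft_force: [-2.9, 0.5, 0.9]
finger_gap: 0.0427
```

```bash
python3 trk.py z3
```

```text
dish pix [275.1 188.7] 384 x local mean 0.0300 min -0.0003 max 0.0678 ztop 0.0553
tilt deg 5.83 n 1148
t 26.85 [ 0.539  -0.0444  0.0274] [-3.  -0.2  1.4]
```

Call:
move_arm --moves '[[[0,0,0],[0,0,0],30],[[0,0,0],[0,0,0],30],[[0,0,0],[0,0,0],30],[[0,0,0],[0,0,0],30],[[0,0,0],[0,0,0],30],[[0,0,0],[0,0,0],30],[[0,0,0],[0,0,0],30],[[0,0,0],[0,0,0],30],[[0,0,0],[0,0,0],30],[[0,0,0],[0,0,0],30],[[0,0,0],[0,0,0],30],[[0,0,0],[0,0,0],30]]'

```text
clock: 28.05
ee_pos: [0.5392, -0.0445, 0.0275]
orientation: [[0.99, 0.14, 0.0], [0.14, -0.99, -0.0], [0.0, 0.0, -1.0]]
ft_force: [0.1, 0.1, -2.4]
finger_gap: 0.0431
```

```bash
python3 trk.py z4;  python3 -c "
from h import *
e=load('s_z4');cv2.imwrite('pics/s_z4c.png',cv2.resize(e['image'][140:260,230:430],None,fx=4,fy=4))"
```

```text
dish pix [265.6 185.3] 336 x local mean 0.0622 min 0.0335 max 0.0987 ztop 0.0523
tilt deg 6.06 n 1250
t 28.1 [ 0.5391 -0.0445  0.0275] [ 0.7  0.4 -2.5]
```

View pics/s_z4c.png

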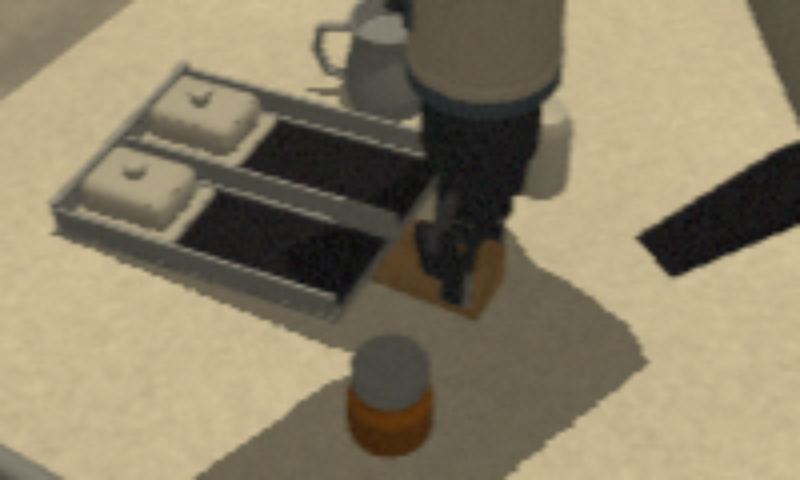

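The dish rests at the front stop: mean x is +62 mm against -59 mm before (+121 mm), abreast of the second dish. The arm force is about zero. I'll let go and rise.

Call:
move_arm --moves '[[[0,0,0.2],[0,0,0],30],[[0,0,0],[0,0,0],30],[[0,0,0],[0,0,0],46],[[0,0,0],[0,0,0],50],[[0,0,0],[0,0,0],60],[[0,0,0],[0,0,0],70],[[0,0,0],[0,0,0],70],[[0,0,0],[0,0,0],70],[[0,0,-5],[0,0,0],70],[[0,0,-15],[0,0,0],70],[[0,0,-25],[0,0,0],70],[[0,0,-30],[0,0,0],70],[[0,0,-30],[0,0,0],70],[[-30,0,-30],[0,0,0],70],[[-40,0,-25],[0,0,0],70],[[-40,0,0],[0,0,0],70],[[0,0,0],[0,0,0],70]]'

```text
clock: 29.8
ee_pos: [0.4254, -0.0596, 0.188]
orientation: [[0.99, 0.14, -0.002], [0.14, -0.99, 0.0], [-0.002, -0.001, -1.0]]
ft_force: [-0.0, -0.6, 0.3]
finger_gap: 0.0697
```

```bash
python3 trk.py end; python3 - <<'E'
from h import *
d=snap('top','t_end'); P=pts(d)
h=cv2.cvtColor(d['image'],cv2.COLOR_BGR2HSV)
e=load('s_end')
for nm,dd in(('top',d),('side',e)):
    P=pts(dd); h=cv2.cvtColor(dd['image'],cv2.COLOR_BGR2HSV)
    m=(h[...,0]<22)&(h[...,1]>100)&(h[...,2]>35)&(abs(P[...,0]-.56)<.08)&(abs(P[...,1]+.04)<.06)&(P[...,2]<.05)
    Q=P[m]
    if len(Q)>30:
        H=Q[Q[:,2]>.031]; print(nm,cv2.boxPoints(cv2.minAreaRect(Q[:,:2].astype(np.float32))).round(3).tolist(),'heel z',np.median(H[:,2]))
cv2.imwrite('pics/endc.png',np.vstack([cv2.resize(e['image'][140:260,230:430],None,fx=3,fy=2.4),cv2.resize(d['image'][100:260,220:480],(600,290))]))
E
```

```text
dish pix [265.6 185.4] 331 x local mean 0.0620 min 0.0333 max 0.0981 ztop 0.0521
tilt deg 5.79 n 1251
t 29.85 [ 0.4282 -0.0599  0.188 ] [ 0.8 -0.6  0.3]
top [[0.5270000100135803, -0.024000000208616257], [0.5320000052452087, -0.06599999964237213], [0.597000002861023, -0.05700000002980232], [0.5920000076293945, -0.014999999664723873]] heel z 0.034934819051260835
side [[0.5130000114440918, -0.02800000086426735], [0.5329999923706055, -0.08100000023841858], [0.6150000095367432, -0.050999999046325684], [0.5950000286102295, 0.003000000026077032]] heel z 0.036221908020286686
```

View pics/endc.png

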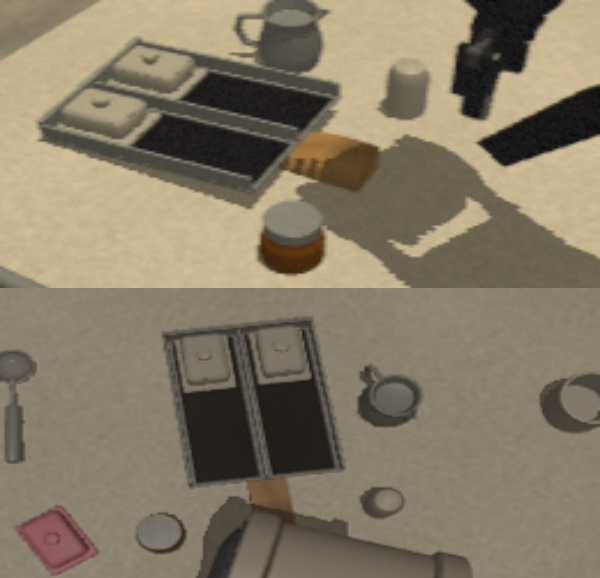

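The wedge lies flat (heel top at 35 mm) on the centre line, the tray is still tilted about 5.8°, and the dish is at the stop. The hand is clear. I'll hand it in.

```bash
python3 - <<'E'
from h import *
for t in('side0','s_u','s_end'):
    e=load(t);P=pts(e)
    m=(P[...,2]>.03)&(P[...,2]<.045)&(P[...,0]>.79)&(P[...,0]<.87)&(P[...,1]<.1)&(P[...,1]>-.12)
    C=np.array([.7075,-.0207]); a=np.radians(8.1)
    x=(P[m][:,:2]-C)@[np.cos(a),np.sin(a)]; print(t,np.percentile(x,99).round(4))
print(robot.job_done())
E
```

```text
side0 0.1145
s_u 0.1181
s_end 0.1187
the job is handed in; nothing more can be done
None
```

The job is handed in, and the butter dish now rests against the front stop with the wedge carrying the tray. I gripped the wooden wedge by its heel, set it flat behind the middle of the open end and eased it in at 5–7 mm/s once it began lifting. The arm force along the push was about 6 N.

The dish started to slide at about 5.7–5.8° of tilt. I stopped at once and held the wedge while the dish glided down. The fastest average I measured between pictures was about 63 mm/s, and I have no reading of its peak. Then I let go and drew the hand clear.

**Last checks:**
- **Dish:** at the stop, having moved 121 mm, abreast of the second dish.
- **Tray:** still tilted about 5.8° after release. Its front edge reads about 4 mm further forward, which tipping mostly explains (about 3–4 mm).
- **Wedge:** flat on the counter and on the tray's centre line. Its heel top read 35 mm in the top view and 36 mm in the side view.
- **Other items:** those around the tray look unmoved in the last pictures. I did not measure them again.

**Deviations:**
- The wedge crept forward about 1 mm while I held it, as the sliding dish took load off it.
- While setting the wedge down, before it reached the tray, I briefly pressed it on the counter with about 20 N.
- The side view's wedge outline was less accurate than the top view's because of shadow. I relied on the top view for its position.

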